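# Match the plant-shelf lamp dimmers

## Robot

A 6-joint arm with a two-finger parallel gripper is mounted at the origin on the work surface. World frame = base frame: x ahead of the robot, y to its left, z up, the work surface at z = 0. Lengths are in m, angles in rad, forces in N, time in s.
With the tool pointing down it reaches from about 0.25 to 0.725 m from the base axis. Payload 4 kg.
Tool frame: the origin (TCP) lies at the very end of the fingers, on their centre line; the grasp point (between the pads) lies 19 mm behind it (bot.pinch_z is the distance from the TCP to the grasp point, in m); z points along the fingers, x is the direction in which the jaws open and shut, and the axes are right-handed (so a half turn about z gives the same grasp; the last joint's range is limited). The gripper opens to 85 mm and grips with 20 to 120 N. Pads are 22 mm wide; open, the fingers measure 114 mm over their backs; the gripper's body (76 mm by 85 mm) begins 54 mm behind the grasp point. The pads swing forward as they close: fully open they stand 13 mm farther back than shut.
Start: joints at [1.321, 0.241, 0.005, 1.335, 0, 1.571], TCP at [0.124, 0.484, 0.211] pointing down, gripper open.
Joint ranges: [-2.72, 2.72], [-1.05, 1.87], [-1.09, 1.28], [-1.99, 2.15], [-1.42, 1.44], [-3.14, 3.14]. Speed limits (rad/s): [2.79, 2.79, 3.14, 3.14, 3.14, 3.14].

## Interface

Orientations are given as a unit quaternion [x, y, z, w].
In Python, from workcell import bot gives the robot as it stands. The module is installed in compiled form; this text tells all that it offers.
- The arm moves only by the shell command python3 -m inch 'ROWS'. ROWS is JSON, a list of rows, each a list of 7 numbers: the shift along the tool's x, y, z scaled (see below), then the turn, a rotation vector about the tool's x, y, z scaled (see below), then the gripper command: -1 is fully open, 1 is shut, values between are in proportion. In form: [[x, y, z, wx, wy, wz, gripper], ...]. A call has exactly 8 rows; each row shifts and turns the commanded pose from where the row before left it, along the tool's axes as they then stand; what a row does not reach is not made up. The controller multiplies each number of a shift by 2.5 cm and each number of a turn by 180 degrees. A row lasts 1/10 s, in which the tool goes at most 50 mm and 8.59 degrees, less where a joint would pass 70% of its speed; a pose out of reach is approached as far as the arm can. A call with a number of a shift or a turn outside -1 to 1 is refused whole. A call with a gripper value outside its range is refused whole. The fingers move at their own pace and stop on an object; the grip force is fixed at half the most. Time passes only in rows, so rows that do not move let the fingers close, or fill a call up. It gives the time, the measured TCP pose, the force and the opening at its end, in the units of the state.
- bot.get_obs(): the state, without advancing time (a new reading comes with each control period).
- bot.camera(name): name is "scene" or "top" or "wrist"; returns (picture, depth): 400x640x3 uint8, blue, green, red; 400x640 float32, m along the optical axis (not along the pixel's ray), 0 where there is no reading.
- bot.get_calibration(name): a dict with "vfov" (degrees; the focal length in pixels is half the picture's height over the tangent of half this angle, whatever the lens; pixels are square), "cx", "cy" (the principal point, pixels), "R" (3x3) and "t" (3): a world point X has camera coordinates R X + t. Camera axes: x right, y down, z forward; pixel columns grow to the right and rows downward; lengths in m; the calibration is good to about 2 mm. A picture is of the moment at which its call begins: read the wrist's pose just before it. get_calibration takes no time and is no camera call; for the wrist camera it gives the pose at the moment of the call.
- bot.job_done(): hands the job in, once; it reports no verdict.
The state is a dict: "clock": time; "joint_pos": joint angles; "joint_vel": joint speeds; "tau": joint torques, N m; "eef_pos": TCP position; "tool_rot": TCP orientation; "ft_force": force on the tool from outside, world axes, zero at the start; "ft_torque": the same for the moment, N m; "grip_width": finger opening in m.
Only numpy, scipy, OpenCV 4.12 (cv2) and the standard library are available. Lean on these libraries where they do the work, as an engineer would, in place of code of your own. Each camera call takes 0.05 s, during which the arm holds its last target.

## Task

The lamps over the three succulent shelves should all burn equally bright, and the green dimmer is already set right. Slide the blue and the orange dimmer caps along their tracks until both stand level with the green one, to within half a division of the scale. Leave the green cap where it is, and do not disturb the potted succulent, the glazed pot or the jar standing around the dimmer desk.

Things in the scene. Friction and masses are not known exactly. Their poses are not given: they have to be found in the camera images.
- dimmer: Lamp dimmer desk: flat grey box 200 mm deep (x), 230 mm wide (y), 52 mm high, fixed on the table. Its flat black top has three straight parallel tracks (slots) along x, at y = -60, 0 and +60 mm; which colour of cap is in which track varies. Beside each track is a white scale of 11 lines, 10 mm to a division. Origin: centre of its underside; x from the robot's side to the far side, z up.
- panel (a point): Centre of the desk's top panel, on its surface, 52 mm above the table. Axes as the desk's: x runs along the tracks, away from the robot's side. The panel is flat and clear around the caps.
- green_cap (a point): Green fader cap, already set right: 26 mm long along the track (x), 14 mm wide (y), 16 mm high, with raised ends and a white line across its middle. This point is the centre of the cap, 11 mm above the panel (it spans 3 to 19 mm above it); axes as the panel's. A push of 2 N along the track moves it: leave it where it is.
- blue_cap (a point): Blue fader cap, same size, axes and point as the green one. Slides along its track only, with about 2 N of friction (more when moved fast: 6 N per m/s), and stays where it is left.
- orange_cap (a point): Orange fader cap, same as the blue one.
- green (a joint): Position of the green cap along its track, m: 0 at the end nearest the operator (robot), 0.100 at the far end; grows along the panel's x. All three caps at the same value stand level.
- blue (a joint): Position of the blue cap along its track, the same measure.
- orange (a joint): Position of the orange cap along its track, the same measure.
- succulent: Succulent in a terracotta pot, loose, 80 mm across the rim, about 108 mm high with its leaves; origin at the centre of its underside. Stands on the table beside or beyond the desk. Leave alone.
- glazed_pot: Empty square dark-green glazed pot, loose, 86 mm square at the rim, 51 mm high; origin at the centre of its underside. Leave alone.
- feed_jar: White lidded plastic jar, loose, 56 mm across, 85 mm high; origin at the centre of its underside. Leave alone.

How it is judged:
At the end, for the whole second after the job is handed in: The blue and the orange cap are at rest and released, each level with the green cap to within 5 mm along the tracks (half a scale division); the green cap is within 4 mm of where it started; the succulent, the glazed pot and the jar stand upright within 15 mm of where they were (x of blue_cap in the frame of green_cap between -0.005 and 0.005 m and x of orange_cap in the frame of green_cap between -0.005 and 0.005 m and distance of green_cap from where it was at the start of the episode below 0.004 m and velocity of joint blue between -0.005 and 0.005 m/s and velocity of joint orange between -0.005 and 0.005 m/s and distance of each of succulent, glazed_pot, feed_jar from where it was at the start of the episode below 0.015 m and angle between each of succulent, glazed_pot, feed_jar's own z axis and vertical below 0.2 rad); the robot touches nothing.
It fails at once if the green cap is pushed out of its setting (4 mm or more) (distance of green_cap from where it was at the start of the episode above 0.004 m).
It fails at once if the succulent, the glazed pot or the jar is shifted by more than 15 mm or tipped (distance of any of succulent, glazed_pot, feed_jar from where it was at the start of the episode above 0.015 m or angle between any of succulent, glazed_pot, feed_jar's own z axis and vertical above 0.2 rad).
It also fails if it takes over 38 s, if anything falls off the work surface, if the arm or the gripper's body presses on something with over 40 N, if the wrist force passes 120 N, or if a joint passes its speed limit or range.

## Working session

There is one attempt and no reset: what is moved stays moved. The work goes in short steps, Python scripts to look and compute and a shell command to move; the robot and the scene stay as the last step left them, time stands still between calls to the robot, and variables do not carry over. Pictures are saved under pics/ and viewed, and the job is handed in when it is done.

```bash
mkdir -p pics
cat > h.py <<'E'
from workcell import bot
import numpy as np, cv2
def snap(n,f):
    im,d=bot.camera(n); cv2.imwrite(f'pics/{f}.png',im); np.savez(f'pics/{f}.npz',im=im,d=d,**{k:np.array(v) for k,v in bot.get_calibration(n).items()})
    return im,d
def pt(f,u,v,z=None):
    q=np.load(f'pics/{f}.npz'); fl=200/np.tan(np.radians(q['vfov'])/2)
    r=np.array([(u-q['cx'])/fl,(v-q['cy'])/fl,1]); R=q['R'];t=q['t']
    if z is None: 
        return R.T@(r*q['d'][int(v),int(u)]-t)
    c=-R.T@t; w=R.T@r; return c+w*(z-c[2])/w[2]
E
python3 - <<'E'
from h import *
for n in ("top","scene"): snap(n,n+"0")
o=bot.get_obs(); print(o['clock'],o['eef_pos'],o['tool_rot'],o['grip_width'],bot.pinch_z)
E
```

```text
0.1 [0.12345018 0.48388294 0.21028048] [ 7.89678083e-01  6.13520626e-01 -7.76451338e-04  6.02990703e-04] 0.08538470422418187 0.0187
```

View pics/top0.png

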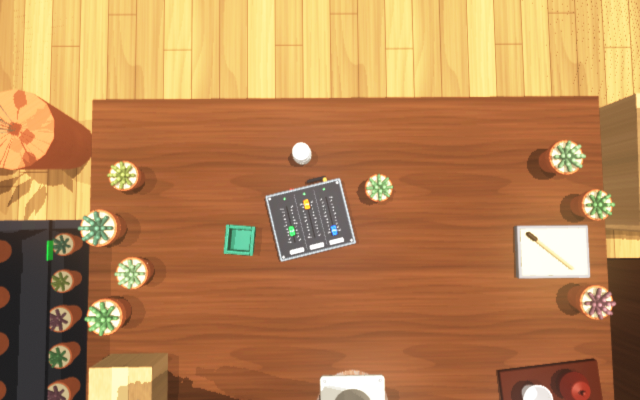

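View pics/scene0.png

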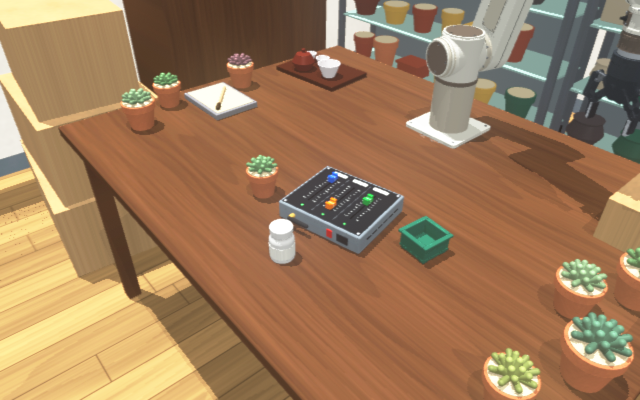

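Run:
```python
from h import *
q=np.load('pics/top0.npz'); print(q['R'],q['t'],q['vfov'],q['cx'],q['cy'], -q['R'].T@q['t'])
im=q['im'][165:275,215:405]; cv2.imwrite('pics/c0.png',cv2.resize(im,None,fx=4.2,fy=4.2,interpolation=cv2.INTER_CUBIC))
for u,v in [(266,196),(341,179),(355,242),(281,260)]: print(u,v,pt('top0',u,v,.052))
```

```text
[[-0.01101873 -0.9998673   0.01199848]
 [-0.99837313  0.01032936 -0.05607488]
 [ 0.0559435  -0.01259683 -0.99835447]] [0.08168052 0.63866729 1.15197006] 55.195767729669576 325.4020327330811 195.21861082603007 [0.57408304 0.08958384 1.1849076 ]
266 196 [0.6370691  0.25115405 0.052     ]
341 179 [0.6854017  0.02835976 0.052     ]
355 242 [ 0.49852157 -0.0104583   0.052     ]
281 260 [0.44855964 0.2076636  0.052     ]
```

View pics/c0.png

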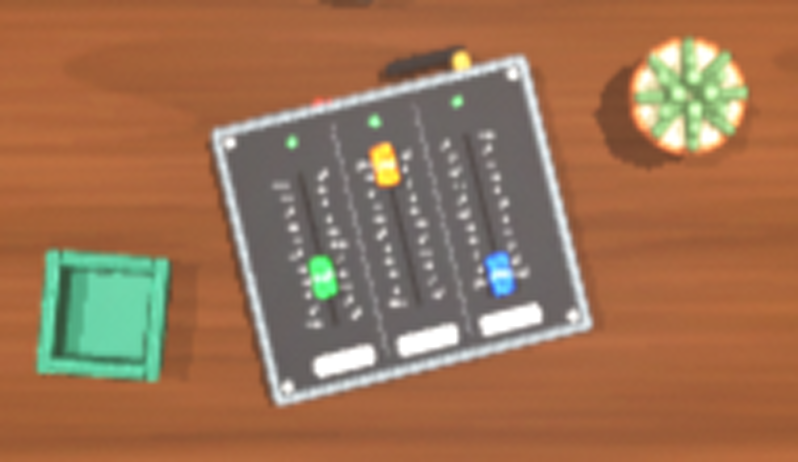

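```bash
python3 -m inch '[[0,0,0,0,0,-0.038,1],[0,0,0,0,0,-0.038,1],[0,0,0,0,0,-0.038,1],[0,0,0,0,0,-0.038,1],[-1,0.77,-0.2,0,0,0,1],[-1,0.77,-0.2,0,0,0,1],[-1,0.77,-0.2,0,0,0,1],[-1,0.77,-0.2,0,0,0,1]]'
python3 -m inch '[[-1,0.77,-0.2,0,0,0,1],[-1,0.77,-0.2,0,0,0,1],[-1,0.77,-0.2,0,0,0,1],[-1,0.77,-0.2,0,0,0,1],[-1,0.77,-0.2,0,0,0,1],[-1,0.77,-0.2,0,0,0,1],[-1,0.77,-0.2,0,0,0,1],[-1,0.77,-0.2,0,0,0,1]]'
python3 -m inch '[[-1,0.77,0,0,0,0,1],[-1,0.77,0,0,0,0,1],[-1,0.77,0,0,0,0,1],[-1,0.77,0,0,0,0,1],[-1,0.5,0,0,0,0,1],[-1,0,0,0,0,0,1],[0,0,0,0,0,0,1],[0,0,0,0,0,0,1]]'
python3 - <<'E'
from h import *
snap("wrist","w1"); o=bot.get_obs(); print(o['clock'],o['eef_pos'],o['tool_rot'])
E
```

```text
clock: 0.9
eef_pos: [0.2217, 0.4033, 0.2308]
tool_rot: [0.622, 0.783, -0.001, 0.0]
ft_force: [1.0, 0.7, -0.1]
grip_width: -0.0001
clock: 1.7
eef_pos: [0.417, 0.2432, 0.2709]
tool_rot: [0.622, 0.783, -0.0, -0.0]
ft_force: [0.7, 0.9, -0.1]
grip_width: -0.0001
clock: 2.5
eef_pos: [0.5372, 0.1181, 0.2706]
tool_rot: [0.623, 0.782, -0.0, -0.001]
ft_force: [0.4, 0.3, 0.0]
grip_width: -0.0001
2.55 [0.53704669 0.11872681 0.27072374] [ 6.22221700e-01  7.82840896e-01 -2.11743847e-04 -4.91866544e-04]
```

View pics/w1.png

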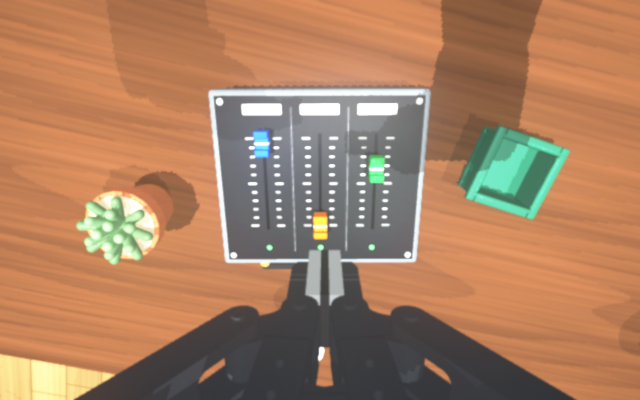

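Run:
```python
from h import *
im=np.load('pics/w1.npz')['im']; cv2.imwrite('pics/c1.png',cv2.resize(im[80:275,200:440],None,fx=3,fy=3,interpolation=cv2.INTER_CUBIC))
```

```text
(no output)
```

View pics/c1.png

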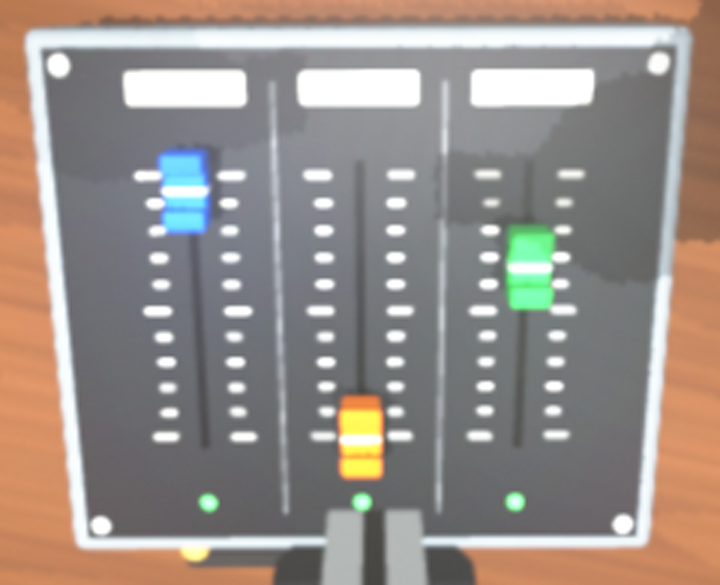

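```bash
cat >> h.py <<'E'
yaw=0.227
E
python3 - <<'E'
from h import *
P=lambda u,v,z: pt('w1',200+(u-1)/3,80+(v-1)/3,z)
C=[P(28,33,.052),P(690,33,.052),P(646,545,.052),P(80,547,.052)]
print(np.round(C,4)); 
S=[P(u,v,.052) for u,v in [(190,176),(205,437),(360,175),(361,436),(529,175),(517,436)]]
print(np.round(S,4))
for i in (0,2,4): d=S[i+1]-S[i]; print(np.hypot(*d[:2]),np.arctan2(d[1],d[0]))
o=bot.get_obs()
from scipy.spatial.transform import Rotation as Ro
T=Ro.from_quat(o['tool_rot']).as_matrix(); print(T)
d=np.mean([S[1]-S[0],S[3]-S[2],S[5]-S[4]],0); ex=d[:2]/np.hypot(*d[:2]); ey=np.array([-ex[1],ex[0]])
c=np.mean(S,0)[:2]; print('c',c,ex, np.mean(C,0))
for n,(u,v) in dict(blue=(185,191),green=(530,268),orange=(361,439)).items():
  for z in (.064,.070):
    p=P(u,v,z)[:2]; print(n,p,(p-c)@ex,(p-c)@ey)
e=o['eef_pos'][:2]-c; print('tcp',e@ex,e@ey)
q=np.load('pics/w1.npz'); 
for u,v in[(261,143),(320,226),(376,169),(320,180)]: print(pt('w1',u,v))
E
```

```text
[[ 0.4965 -0.0119  0.052 ]
 [ 0.4455  0.2079  0.052 ]
 [ 0.6358  0.2527  0.052 ]
 [ 0.6876  0.0333  0.052 ]]
[[0.5321 0.0503 0.052 ]
 [0.6296 0.0733 0.052 ]
 [0.5181 0.109  0.052 ]
 [0.6157 0.1317 0.052 ]
 [0.5045 0.1675 0.052 ]
 [0.6022 0.1901 0.052 ]]
0.10025272504176576 0.2320399164461869
0.10020690264185679 0.22807949408676087
0.10022285302232267 0.22764427174348006
[[-2.25679828e-01  9.74200979e-01 -1.03360972e-03]
 [ 9.74201395e-01  2.25680222e-01  2.80576588e-04]
 [ 5.06603258e-04 -9.43623560e-04 -9.99999426e-01]]
c [0.56703319 0.12030635] [0.97383599 0.22725198] [0.56635633 0.12046868 0.052     ]
blue [0.53526241 0.05106416] -0.046674952031663657 -0.06021055776720819
blue [0.53401426 0.05185473] -0.04771077995912906 -0.059157031100134344
green [0.53464312 0.1745573 ] -0.01921397936689115 0.06019223607780991
green [0.53340503 0.17334267] -0.02069569926064699 0.05929074683376515
orange [0.61193125 0.13092932] 0.04613744207540863 0.00014186182018733506
orange [0.60943821 0.13042309] 0.04359459174892898 0.00021542833185364142
tcp -0.029560877710536948 0.005276285926467855
[0.53474547 0.05083023 0.06522079]
[0.61058902 0.13065677 0.06723035]
[0.53414959 0.17365349 0.06677611]
[0.56318448 0.11967193 0.05219859]
```

```bash
python3 -m inch '[[-0.2,0.9,0,0,0,0,1],[0,0.9,0.2,0,0,0,1],[0,0.9,0.5,0,0,0,1],[0,0.9,0.8,0,0,0,1],[0,0.82,1,0,0,0,1],[0,0,1,0,0,0,1],[0,0,1,0,0,0,1],[0,0,1,0,0,0,1]]'
python3 -m inch '[[0,0,0.8,0,0,0,1],[0,0,0.7,0,0,0,1],[0,0,0.4,0,0,0,1],[0,0,0.2,0,0,0,1],[0,0,0,0,0,0,1],[0,0,0,0,0,0,1],[0,0,0,0,0,0,1],[0,0,0,0,0,0,1]]'
cat >> h.py <<'E'
c=np.array([.56703,.12031]);ex=np.array([.97384,.22725]);ey=np.array([-.22725,.97384])
def dk(p): e=np.asarray(p)[:2]-c; return np.round([e@ex,e@ey,p[2]],4)
E
python3 - <<'E'
from h import *
snap("wrist","w2"); o=bot.get_obs(); print(o['clock'],dk(o['eef_pos']),o['ft_force'])
E
```

```text
clock: 3.35
eef_pos: [0.6456, 0.1402, 0.1323]
tool_rot: [0.621, 0.784, -0.0, -0.0]
ft_force: [0.4, -0.6, 0.3]
grip_width: -0.0003
clock: 4.15
eef_pos: [0.6468, 0.1386, 0.0822]
tool_rot: [0.622, 0.783, 0.001, 0.001]
ft_force: [0.6, 0.2, 0.0]
grip_width: 0.0006
4.2 [ 0.0817 -0.0003  0.0819] [ 0.77030931 -0.33260648 -0.16413338]
```

View pics/w2.png

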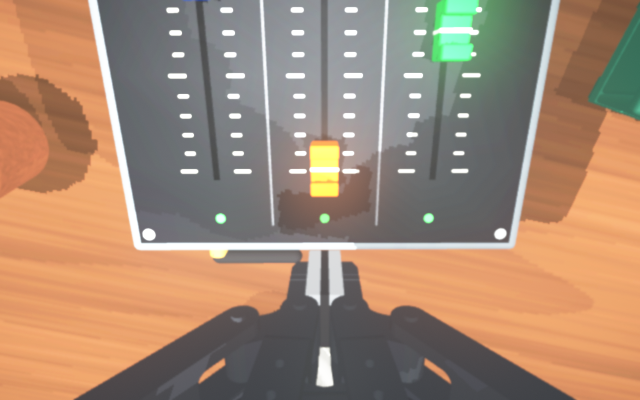

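```bash
python3 -m inch '[[0,0,0.5,0,0,0,1],[0,0,0.38,0,0,0,1],[0,0,0,0,0,0,1],[0,-0.2,0,0,0,0,1],[0,-0.3,0,0,0,0,1],[0,-0.3,0,0,0,0,1],[0,-0.3,0,0,0,0,1],[0,-0.3,0,0,0,0,1]]'
python3 -m inch '[[0,-0.3,0,0,0,0,1],[0,-0.3,0,0,0,0,1],[0,-0.3,0,0,0,0,1],[0,-0.3,0,0,0,0,1],[0,-0.25,0,0,0,0,1],[0,-0.1,0,0,0,0,1],[0,0,0,0,0,0,1],[0,0,0,0,0,0,1]]'
python3 - <<'E'
from h import *
snap("wrist","w3"); o=bot.get_obs(); print(o['clock'],dk(o['eef_pos']),o['ft_force'])
E
```

```text
clock: 5.0
eef_pos: [0.6115, 0.1305, 0.0595]
tool_rot: [0.622, 0.783, 0.0, 0.0]
ft_force: [0.3, -0.6, -0.8]
grip_width: -0.0
clock: 5.8
eef_pos: [0.5747, 0.1219, 0.0592]
tool_rot: [0.622, 0.783, 0.0, 0.0]
ft_force: [1.3, 0.8, 0.8]
grip_width: 0.0
5.85 [ 0.0079 -0.0001  0.0591] [ 0.11201761 -0.2296853  -0.14633389]
```

View pics/w3.png

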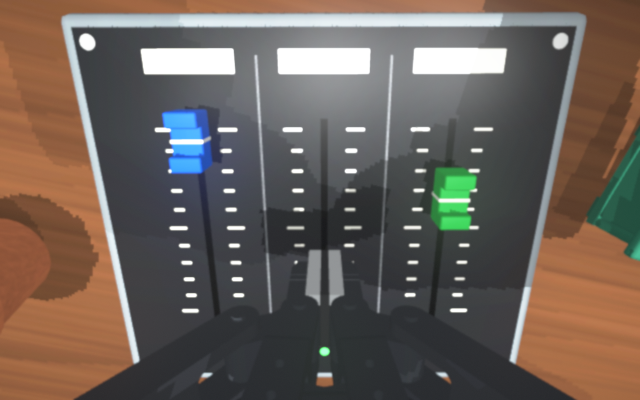

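Run:
```python
from h import *
a,_=snap("top","t3"); b,_=snap("scene","s3")
cv2.imwrite('pics/c3.png',np.vstack([cv2.resize(a[160:270,240:400],(800,550),interpolation=3)]))
cv2.imwrite('pics/c3b.png',cv2.resize(b[150:260,260:420],(800,550),interpolation=3))
q=np.load('pics/w3.npz')
for u,v in[(324,240),(318,260),(318,290),(290,290),(452,200),(324,200)]: print(u,v,dk(pt('w3',u,v)))
```

```text
324 240 [ 0.0064 -0.0008  0.053 ]
318 260 [-0.0035 -0.0032  0.0928]
318 290 [-0.0033 -0.0028  0.1141]
290 290 [ 0.001  -0.0133  0.1073]
452 200 [-0.0198  0.0582  0.0659]
324 200 [-0.015  -0.0008  0.0516]
```

View pics/c3.png

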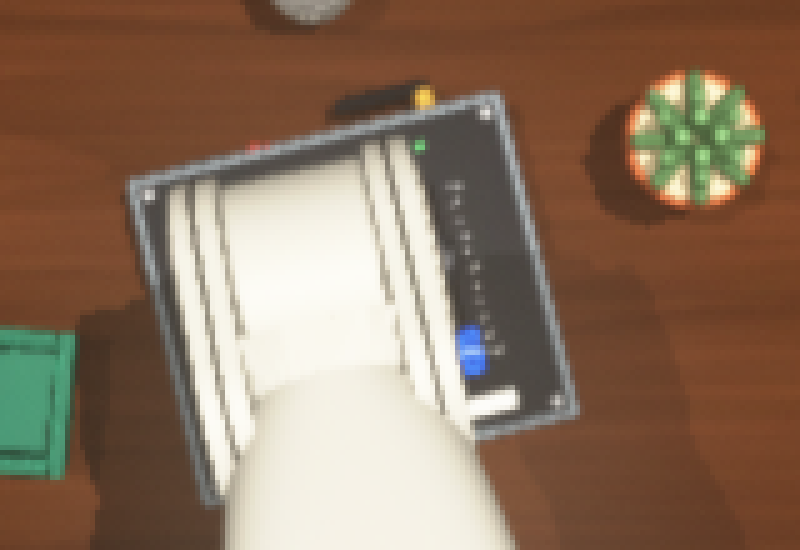

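View pics/c3b.png

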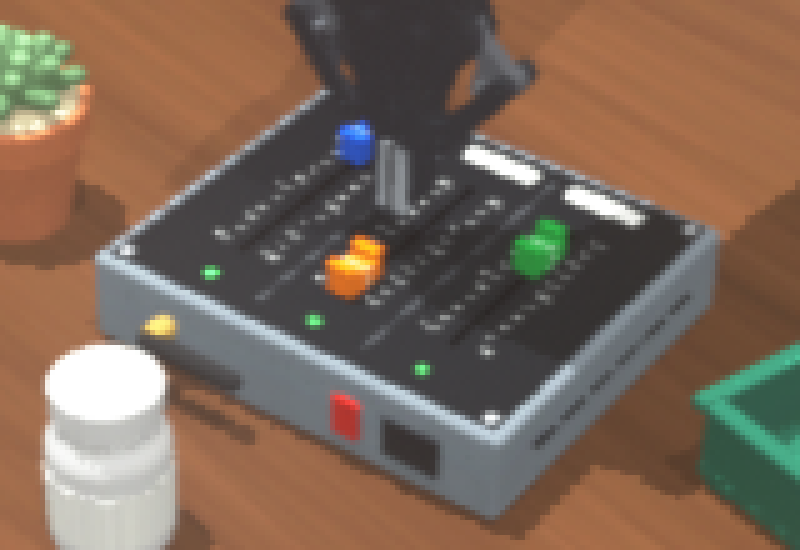

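Run:
```python
from h import *
for v in range(244,306,4): print(v,dk(pt('w3',316,v)),dk(pt('w3',334,v)))
o=bot.get_obs();print(o['eef_pos'],o['joint_pos'],o['grip_width'],o['clock'])
q=np.load('pics/s3.npz')
for u,v in [(335,191),(340,191),(337,185),(341,180),(331,204),(368,198)]: print('s',u,v,dk(pt('s3',u,v)))
```

```text
244 [-0.0733 -0.0007  0.2218] [0.0094 0.0045 0.0515]
248 [ 0.0114 -0.005   0.0522] [0.0113 0.0044 0.0525]
252 [-0.0034 -0.0041  0.0856] [-0.0032  0.0035  0.0853]
256 [-0.0037 -0.0041  0.0898] [-0.004   0.0033  0.0904]
260 [-0.003 -0.004  0.092] [-0.0033  0.0033  0.0925]
264 [-0.0032 -0.0039  0.0956] [-0.0039  0.0032  0.0969]
268 [-0.0032 -0.0039  0.0986] [-0.0037  0.0031  0.0996]
272 [-0.0027 -0.0038  0.1009] [-0.0034  0.003   0.1021]
276 [-0.0039 -0.0037  0.1057] [-0.0034  0.003   0.105 ]
280 [-0.0031 -0.0037  0.1072] [-0.0029  0.0029  0.1068]
284 [-0.0035 -0.0036  0.1106] [-0.0032  0.0028  0.11  ]
288 [-0.0039 -0.0035  0.1137] [-0.0026  0.0028  0.1116]
292 [-0.0034 -0.0035  0.1154] [-0.0035  0.0027  0.1156]
296 [-0.0031 -0.0035  0.1173] [-0.003   0.0026  0.1171]
300 [-0.0039 -0.0034  0.1209] [-0.0045  0.0025  0.1217]
304 [-0.0044 -0.0033  0.1237] [-0.0044  0.0025  0.1237]
[0.57467035 0.12195796 0.0590782 ] [ 2.09127923e-01  5.14691074e-01 -5.88873572e-04  1.05524986e+00
 -1.46688361e-05 -1.86274991e-02] 0.00028752164203681667 5.95
s 335 191 [-0.0151 -0.0298  0.0503]
s 340 191 [0.0162 0.0056 0.083 ]
s 337 185 [ 0.0206 -0.0004  0.0999]
s 341 180 [0.0147 0.0063 0.1133]
s 331 204 [0.0506 0.0048 0.0654]
s 368 198 [-0.0233  0.0589  0.0633]
```

```bash
python3 -m inch '[[0,0.6,0,0,0,0,1],[0,0.8,0,0,0,0,1],[0,0.8,0,0,0,0,1],[0,0.6,0,0,0,0,1],[0,0.2,0,0,0,0,1],[0,0,0.2,0,0,0,1],[0,0,0.2,0,0,0,1],[0,0,0,0,0,0,1]]'
python3 -m inch '[[0,0,0.1,0,0,0,1],[0,0,0.1,0,0,0,1],[0,0,0.1,0,0,0,1],[0,0,0.1,0,0,0,1],[0,0,0,0,0,0,1],[0,0,0,0,0,0,1],[0,0,0,0,0,0,1],[0,0,0,0,0,0,1]]'
python3 - <<'E'
from h import *
snap("wrist","w4");snap("scene","s4"); o=bot.get_obs(); print(o['clock'],dk(o['eef_pos']),o['ft_force'])
for v in range(240,266,2): print(v,dk(pt('w4',316,v)),dk(pt('w4',334,v)))
b=np.load('pics/s4.npz')['im']
cv2.imwrite('pics/c4.png',np.hstack([cv2.resize(b[170:245,280:380],(800,600),interpolation=3)]))
E
```

```text
clock: 6.75
eef_pos: [0.6456, 0.1384, 0.0477]
tool_rot: [0.622, 0.783, -0.001, -0.001]
ft_force: [-1.1, -0.3, -0.1]
grip_width: 0.0
clock: 7.55
eef_pos: [0.6476, 0.1388, 0.0393]
tool_rot: [0.622, 0.783, 0.0, 0.0]
ft_force: [-0.1, 0.5, 0.2]
grip_width: -0.0001
7.65 [ 0.0826 -0.0002  0.0393] [ 0.19418113  0.69762125 -0.10383383]
240 [ 0.0721 -0.0046  0.0524] [0.0721 0.0037 0.0522]
242 [ 0.0729 -0.0045  0.0528] [0.0728 0.0037 0.053 ]
244 [ 0.0741 -0.0046  0.0523] [0.0742 0.0037 0.0521]
246 [ 0.0755 -0.0046  0.0515] [0.075  0.0037 0.0527]
248 [ 0.0764 -0.0046  0.0519] [0.0758 0.0037 0.053 ]
250 [ 0.071  -0.0043  0.0645] [0.0718 0.0034 0.0629]
252 [ 0.0717 -0.0043  0.0649] [0.0715 0.0034 0.0654]
254 [ 0.0709 -0.0042  0.0684] [0.0722 0.0033 0.066 ]
256 [ 0.072  -0.0042  0.068 ] [0.0717 0.0033 0.0687]
258 [ 0.0716 -0.0042  0.0704] [0.0708 0.0032 0.072 ]
260 [ 0.0715 -0.0041  0.0724] [0.0715 0.0032 0.0725]
262 [ 0.0711 -0.0041  0.0749] [0.0716 0.0031 0.074 ]
264 [ 0.0717 -0.0041  0.0753] [0.0719 0.0031 0.075 ]
```

View pics/c4.png

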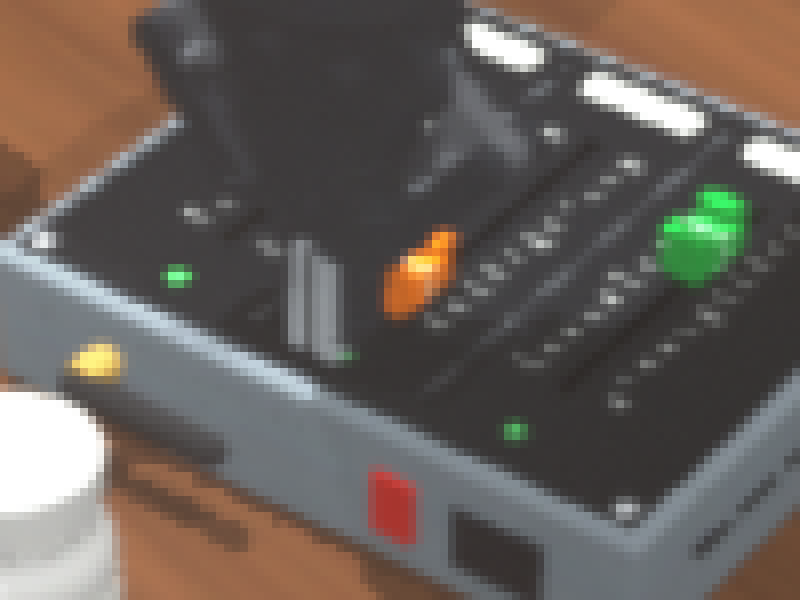

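View pics/w4.png

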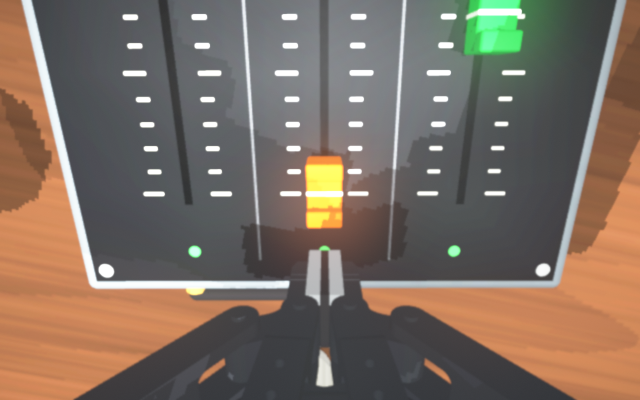

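```bash
python3 -m inch '[[0,0,0.16,0,0,0,1],[0,0,0,0,0,0,1],[0,-0.2,0,0,0,0,1],[0,-0.3,0,0,0,0,1],[0,-0.3,0,0,0,0,1],[0,-0.3,0,0,0,0,1],[0,-0.3,0,0,0,0,1],[0,-0.3,0,0,0,0,1]]'
python3 -m inch '[[0,-0.3,0,0,0,0,1],[0,-0.3,0,0,0,0,1],[0,-0.3,0,0,0,0,1],[0,-0.25,0,0,0,0,1],[0,-0.1,0,0,0,0,1],[0,0,0,0,0,0,1],[0,0,0,0,0,0,1],[0,0,0,0,0,0,1]]'
python3 - <<'E'
from h import *
snap("wrist","w5"); o=bot.get_obs(); print(o['clock'],dk(o['eef_pos']),o['ft_force'])
E
```

```text
clock: 8.45
eef_pos: [0.6056, 0.1291, 0.0353]
tool_rot: [0.622, 0.783, 0.0, 0.0]
ft_force: [1.5, 0.2, -2.3]
grip_width: -0.0003
clock: 9.25
eef_pos: [0.5753, 0.1222, 0.035]
tool_rot: [0.622, 0.783, -0.0, -0.0]
ft_force: [0.1, 0.2, -0.3]
grip_width: -0.0002
9.3 [ 0.0085 -0.0001  0.035 ] [ 0.39032233 -0.40102705  0.52662535]
```

View pics/w5.png

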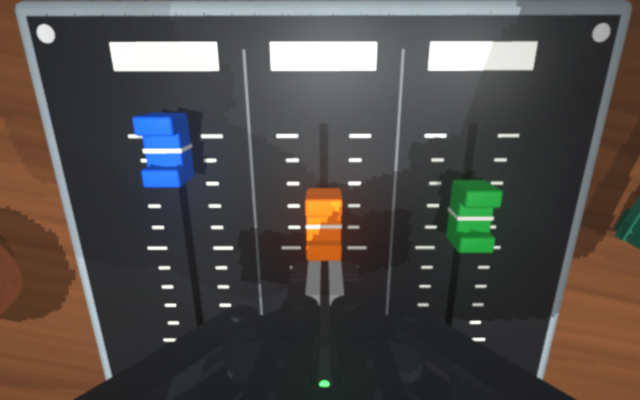

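Orange moved along; its line is at (323,227), green's at (474,217), both on the saddle.

Run:
```python
from h import *
q=np.load('pics/w5.npz')['im'];cv2.imwrite('pics/c5.png',cv2.resize(q[170:270,290:510],None,fx=3.6,fy=3.6,interpolation=3))
for u,v in[(323,227),(472,217),(480,217),(166,151)]: print(dk(pt('w5',u,v)),dk(pt('w5',u,v,.067)))
```

```text
[-0.0158 -0.0011  0.0654] [-0.0165 -0.0011  0.067 ]
[-0.0199  0.0583  0.0649] [-0.0207  0.0574  0.067 ]
[-0.0204  0.0609  0.0662] [-0.0207  0.0605  0.067 ]
[-0.0468 -0.0593  0.0662] [-0.047 -0.059  0.067]
```

View pics/c5.png

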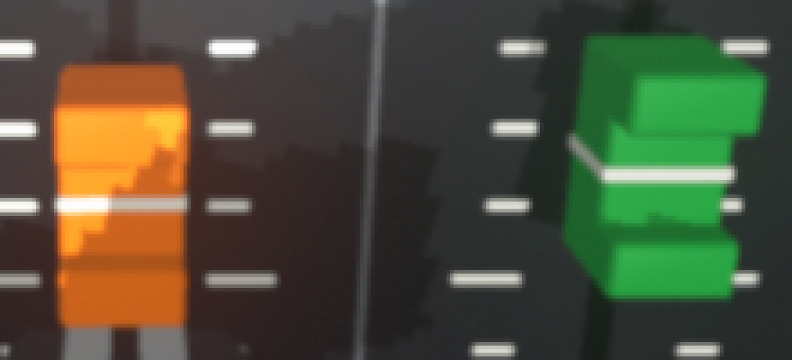

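```bash
python3 -m inch '[[0,-0.17,0,0,0,0,1],[0,0,0,0,0,0,1],[0,0,0,0,0,0,1],[0,0.4,0,0,0,0,1],[0,0,0,0,0,0,1],[0,0,-0.8,0,0,0,1],[0,0,-0.8,0,0,0,1],[0,0,0,0,0,0,1]]'
python3 -m inch '[[-0.6,-0.9,0,0,0,0,1],[-0.6,-1,0,0,0,0,1],[-0.6,-1,0,0,0,0,1],[-0.6,-0.84,0,0,0,0,1],[0,-0.2,0,0,0,0,1],[0,0,0,0,0,0,1],[0,0,0,0,0,0,1],[0,0,0,0,0,0,1]]'
python3 - <<'E'
from h import *
snap("wrist","w6");b,_=snap("scene","s6"); o=bot.get_obs(); print(o['clock'],dk(o['eef_pos']),o['ft_force'])
cv2.imwrite('pics/c6.png',cv2.resize(b[150:250,270:410],(800,571),interpolation=3))
E
```

```text
clock: 10.1
eef_pos: [0.5829, 0.1238, 0.0779]
tool_rot: [0.622, 0.783, 0.002, 0.002]
ft_force: [0.5, -0.1, -0.3]
grip_width: 0.0002
clock: 10.9
eef_pos: [0.4997, 0.0435, 0.0751]
tool_rot: [0.622, 0.783, 0.0, 0.0]
ft_force: [-0.1, 0.4, 0.2]
grip_width: -0.0
11.0 [-0.0833 -0.0595  0.075 ] [-0.14847423  0.15970746 -0.26640202]
```

View pics/w6.png

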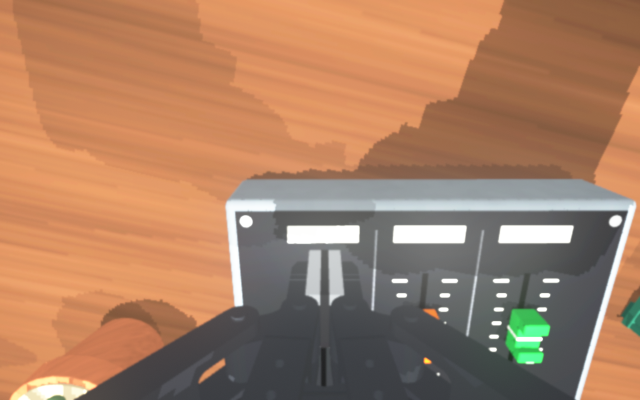

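View pics/c6.png

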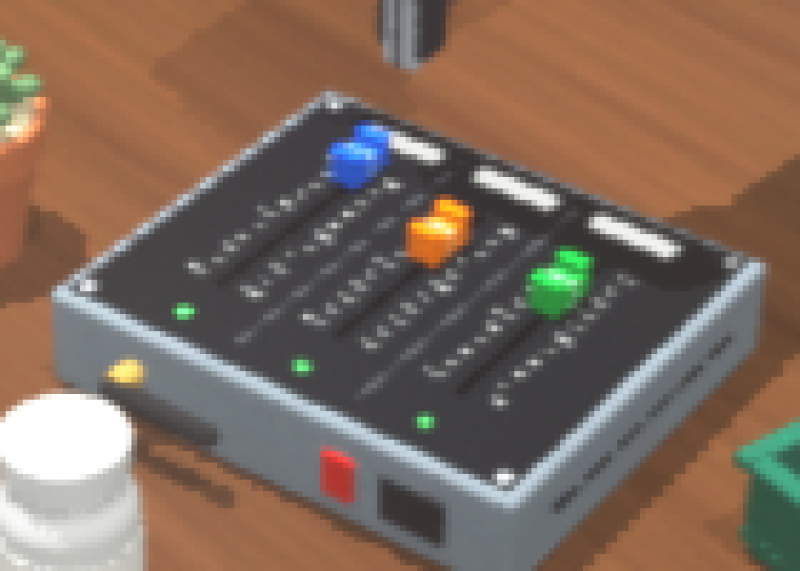

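```bash
python3 -m inch '[[0,0,0.5,0,0,0,1],[0,0,0.5,0,0,0,1],[0,0,0.3,0,0,0,1],[0,0,0.2,0,0,0,1],[0,0,0.08,0,0,0,1],[0,0,0,0,0,0,1],[0,0.2,0,0,0,0,1],[0,0.3,0,0,0,0,1]]'
python3 -m inch '[[0,0.3,0,0,0,0,1],[0,0.3,0,0,0,0,1],[0,0.25,0,0,0,0,1],[0,0.1,0,0,0,0,1],[0,0.05,0,0,0,0,1],[0,0,0,0,0,0,1],[0,0,0,0,0,0,1],[0,0,0,0,0,0,1]]'
python3 - <<'E'
from h import *
b,_=snap("scene","s7"); o=bot.get_obs(); print(o['clock'],dk(o['eef_pos']),o['ft_force'])
cv2.imwrite('pics/c7.png',cv2.resize(b[150:250,270:410],(800,571),interpolation=3))
E
```

```text
clock: 11.8
eef_pos: [0.5116, 0.0457, 0.0362]
tool_rot: [0.622, 0.783, 0.0, 0.0]
ft_force: [0.3, 0.1, -0.2]
grip_width: 0.0001
clock: 12.6
eef_pos: [0.5356, 0.0513, 0.0357]
tool_rot: [0.622, 0.783, 0.0, 0.0]
ft_force: [0.1, 0.2, -1.3]
grip_width: -0.0002
12.65 [-0.0464 -0.0601  0.0357] [-0.46365999 -0.337896    0.28612259]
```

View pics/c7.png

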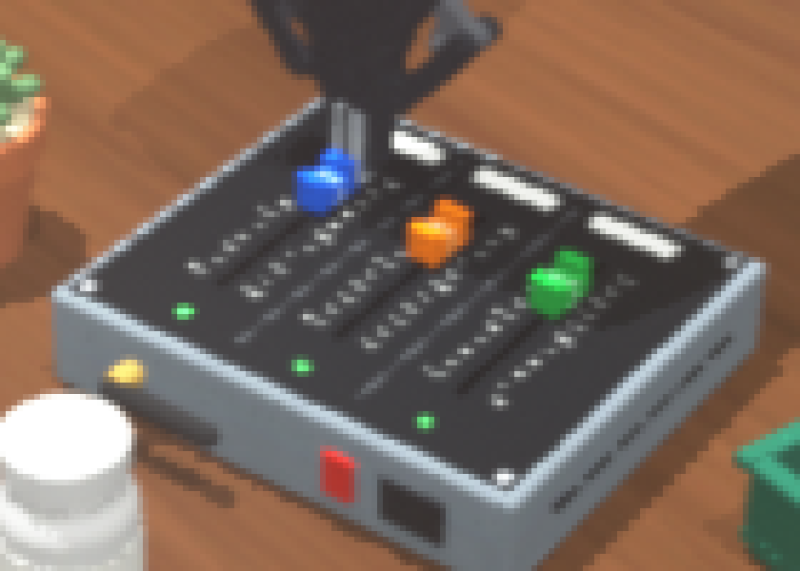

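```bash
python3 -m inch '[[0,0.08,0,0,0,0,1],[0,0,0,0,0,0,1],[0,0,0,0,0,0,1],[0,-0.4,0,0,0,0,1],[0,0,0,0,0,0,1],[0,0,-0.8,0,0,0,1],[0,0,-0.9,0,0,0,1],[0,0,-0.9,0,0,0,1]]'
python3 -m inch '[[0.5,0.5,-0.9,0,0,0,1],[0.5,0.8,-0.9,0,0,0,1],[0.5,0.8,-0.9,0,0,0,1],[0.5,0.8,-0.5,0,0,0,1],[0.5,0.5,0,0,0,0,1],[0,0,0,0,0,0,1],[0,0,0,0,0,0,1],[0,0,0,0,0,0,1]]'
python3 - <<'E'
from h import *
b,_=snap("wrist","w8"); snap("top","t8"); o=bot.get_obs(); print(o['clock'],dk(o['eef_pos']),o['ft_force'])
E
```

```text
clock: 13.45
eef_pos: [0.5272, 0.0494, 0.1012]
tool_rot: [0.622, 0.783, -0.0, -0.0]
ft_force: [1.6, -0.1, -0.3]
grip_width: 0.0001
clock: 14.25
eef_pos: [0.5953, 0.1288, 0.1801]
tool_rot: [0.622, 0.783, -0.001, -0.0]
ft_force: [0.1, 0.4, -0.7]
grip_width: -0.0004
14.35 [0.0297 0.0017 0.1804] [-0.16675404 -0.57002169  0.89683004]
```

View pics/w8.png

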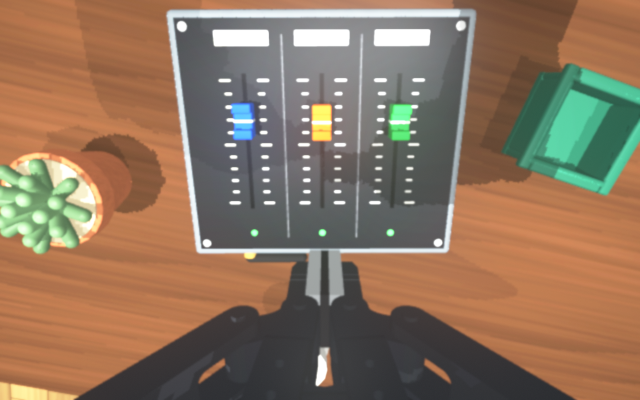

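Run:
```python
from h import *
q=np.load('pics/w8.npz')['im'];cv2.imwrite('pics/c8.png',cv2.resize(q[70:160,210:430],None,fx=3.6,fy=3.6,interpolation=3))
```

```text
(no output)
```

View pics/c8.png

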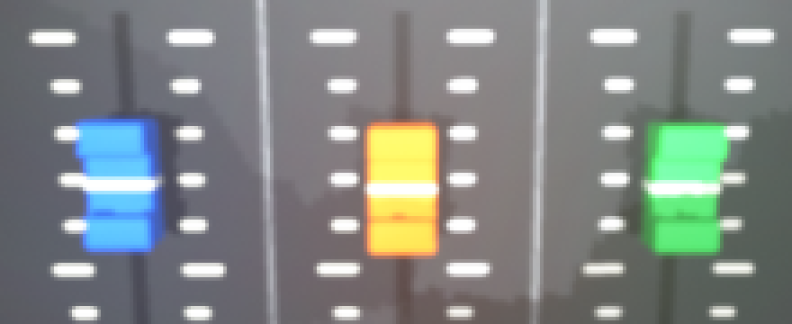

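Run:
```python
from h import *
for n,u,v in[('b',120,185),('o',402,189),('g',684,188)]: print(n,dk(pt('w8',210+u/3.6,70+v/3.6,.067)))
print(bot.job_done())
```

```text
b [-0.0206 -0.0601  0.067 ]
o [-0.0196 -0.0007  0.067 ]
g [-0.0197  0.0589  0.067 ]
the job is handed in; nothing more can be done
None
```

I slid the orange cap about 65 mm towards the robot and the blue cap about 27 mm away from it, pushing each with the closed fingertips. Then I raised the arm clear and handed the job in at about 14.4 s; it reports no verdict.

- **Caps level:** in the last wrist picture, along the tracks from the desk's centre, blue stands at -20.6 mm, orange at -19.6 mm and green at -19.7 mm. Both moved caps are within about 1 mm of green, and the limit is 5 mm.
- **Green cap:** it measured about -20 mm at the start, so it has not visibly moved.
- **Pots and jar:** the arm never came near the succulent, the glazed pot or the jar. I did not measure their final positions.

One check disagreed. The real fingertips stood about 25 mm higher than the reported tool position, so my first pass at the orange cap went over it without touching. I corrected for this using the camera depth and repeated the push.

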